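# Park the spring plunger and run the gauge slide to its stop

### The job

The carriage of the small gauge slide is locked by a spring plunger. Pull the red plunger knob straight up until it just meets its top stop, twist it clockwise (seen from above) into its rest notch and let go so that it stays up by itself; then slide the carriage along by its black post until it rests fully home against the end stop. Do not force the plunger or ram the stop, keep the bush seated in its nest, and leave the ring gauge and the oil bottle where they are.

Things in the scene. Friction and masses are not known exactly. Their poses are not given: they have to be found in the camera images.
- slide_base: dark steel base plate of the gauge slide, 130 x 280 x 12 mm, fixed to the table, its long side along its own y. Origin at table height; plate from x -55 to +75 mm, y -140 to +140 mm. An aluminium bracket on its +x side carries the plunger over x = +25, y = +95 mm; the bracket's arm is 40 mm wide along y, its top 62 mm above the table
- plunger_seat (a point): point on the plunger's axis at the top of the bracket's arm, axes as the base's. A steel sleeve (34 mm across, top at most 101 mm above the table) stands here, screwed in to a different height every time. Its slot leads the cross pin up 8 to 20 mm (varies), then sideways clockwise, then 2.5 mm down into the rest notch; the pin's solid top stop comes 2.5 mm after the height at which it can turn
- knob_grip (a point): middle of the plunger's red wing knob: a bar 40 mm long (own x), 14 mm thick (own y, grip across this) and 44 mm tall (own z up, 22 mm above and below this point; it stands on a black collar 34 mm across and 7 mm thick). 136 mm above the table when down, 24 mm above the collar's top. Its bar lies along the cross pin
- plunger (a joint): lift of the plunger in m: 0 = down (its pin locks the carriage, 3.5 mm deep). Spring force 5 N when down, rising 0.3 N per mm. It can be turned once lifted 8 to 20 mm (varies) and meets its solid top stop 2.5 mm later, at 10.5 to 22.5 mm; parked in the notch it reads 0.005 to 0.018
- knob (a joint): turn of the knob in rad, clockwise from above positive: about 0 when down in the slot, 1.08 (62 degrees) in the middle of the rest notch, some 0.08 rad of play either side, then the solid end of the slot. It cannot be turned the other way
- cross_pin: brass cross pin through the plunger's stem, 5 mm thick, 42 mm long along its own x; it runs in the sleeve's slot and its ends stick out by 4 mm. Origin on the plunger's axis, 10 mm below the pin (pin 72 mm above the table when down)
- carriage (a joint): travel of the carriage in m along the base's -y direction, 0 = locked start; the end stop comes at a travel of 0.060 to 0.085, different every time. It slides with about 2.5 N of friction
- carriage_handle (a point): black upright round post on the carriage, 16 mm diameter, its top 90 mm above the table; this point is on its axis, 75 mm above the table and 43 mm above the carriage's flat top. Anything lower than 50 mm above the table may meet the bush
- carriage_face (a point): middle of the carriage's front face (the one towards the base's -y), 25 mm above the table; axes as the base's. The carriage is an aluminium plate 96 x 120 x 14 mm, top 32 mm above the table
- stop_face (a point): middle of the end stop's face that the carriage's front face meets, 25 mm above the table; axes as the base's. The stop is a steel block 44 x 20 x 20 mm fixed on the base; home means that carriage_face has the same y as stop_face in the base's axes
- nest (a point): centre of the nest on the carriage's top (three small steel pins that stand round the bush), 32 mm above the table
- bush_center (a point): centre of the loose flanged aluminium bush lying in the nest, 58 mm across and 16 mm tall, 40 mm above the table; it rides along and is not to be handled
- ring_center (a point): centre of a loose steel ring gauge, 64 mm across and 20 mm tall; a bystander
- oiler_center (a point): centre (half-way up) of a loose standing needle oil bottle with a red tip, 27 mm across and 102 mm tall; a bystander
Not all that is in view belongs to the job. What is shaped like the part that bears bush_center but brown, orange or yellow is not meant.

How it is judged (in metres and radians):
On the way:
1. the plunger is parked: held up in its rest notch with nothing touching the knob, the carriage not yet moved (value of joint plunger above 0.0042 m and value of joint knob between 0.93 and 1.26 rad and contact force between the fingers and plunger below 0.05 N and value of joint carriage below 0.015 m), for 0.2 s.
At the end, for the whole second after the job is handed in: the plunger stays up in its rest notch (lifted more than 4.2 mm, turned 0.93 to 1.26 rad clockwise), the carriage stands at rest within 1.5 mm of the end stop, and the bush lies flat in the nest within 6 mm of its centre (value of joint plunger above 0.0042 m and value of joint knob between 0.93 and 1.26 rad and y of carriage_face in the frame of stop_face below 0.0015 m and velocity of joint carriage below 0.005 m/s and horizontal distance between bush_center and nest below 0.006 m and angle between bush_center's own z axis and vertical below 0.1 rad); the robot touches nothing.
It fails at once if the plunger is forced: its cross pin is pressed against the sleeve with more than 40 N (contact force between cross_pin and anything else above 40 N).
It fails at once if the end stop is rammed with more than 30 N (contact force between end_stop and anything else above 30 N).
It fails at once if the ring gauge or the oil bottle is disturbed (moved more than 20 mm) (distance of any of ring_center, oiler_center from where it was at the start of the episode above 0.02 m).
It also fails if it takes over 67 s, if anything falls off the work surface, if the arm or the gripper's body presses on something with over 40 N, if the wrist force passes 120 N, or if a joint passes its speed limit or range.

### The arm

A 6-joint arm with a two-finger parallel gripper is mounted at the origin on a cart in front of the work surface, level with it; the furniture and walls round the work are solid. World frame = base frame: x ahead of the robot, y to its left, z up, the work surface at z = 0. Lengths are in mm, angles in rad, forces in N, time in s.
With the tool pointing down it reaches from about 300 to 775 mm from the base axis. Payload 14.6 kg.
Tool frame: the origin (TCP) lies midway between the tips of the shut fingers; the grasp point (between the pads) lies 19 mm behind it; y points along the fingers, z is the direction in which the jaws open and shut, and the axes are right-handed (so a half turn about y gives the same grasp; the last joint's range is limited). The gripper opens to 94 mm and grips with 3 to 60 N. Pads are 16 mm wide; open, the fingers measure 119 mm over their backs; the gripper's body (75 mm by 177 mm) begins 78 mm behind the grasp point.
Start: joints at [1.046, 0.3, 1.521, -0, 1.321, -0.067], TCP at [243.083, 493.356, 205.446] pointing down, gripper open.
Joint ranges: [-3.03, 3.03], [-0.79, 2.21], [0.23, 2.52], [-1.04, 4.18], [0, 3.07], [-2.55, 2.55]. Speed limits (rad/s): [2.22, 2.22, 2.57, 3.14, 3.14, 3.14].

### API

Orientations are given as [roll, pitch, yaw] about the fixed x, y, z axes, in that order (R = Rz(yaw) Ry(pitch) Rx(roll)).
In Python, from cell import manip gives the robot as it stands.
- The arm moves only by the tool play_rows, never from a script. Its argument "series" is a list of rows, each a list of 3 entries, a list of its own where there are three numbers: the shift along the tool's x, y, z in m, then the turn about the tool's y in rad, then the closure, from 0 (fully open) to 1 (shut). In form: [[[dx, dy, dz], twist, grip], ...]. A call has 1 to 20 rows; each row is the pose to reach, as a shift and turn from the pose measured when the call began, along the tool's axes at that moment; what a row does not reach only later rows make up. A row lasts 1/10 s, in which the tool goes at most 50 mm and 8.59 degrees, less where a joint would pass 70% of its speed; a pose out of reach is approached as far as the arm can. A call with a gripper value outside its range is refused whole. The fingers move at their own pace and stop on an object; "squeeze" is the grip in N (left out, the last holds). Time passes only in rows, so rows that repeat a pose let the fingers close. It gives the time, the measured TCP pose, the force and the opening at its end, in the units of the state.
- manip.read_state(): the state, without advancing time (a new reading comes with each control period).
- manip.camera(name): name is "scene" or "top" or "wrist"; returns the picture (480x640x3 uint8, red, green, blue); there is no depth.
- manip.camera_params(name): a dict with "K" (3x3 intrinsics, pixels), "dist_coeffs" ([k1, k2, p1, p2, k3] as OpenCV has them; the pictures are not rectified), "rvec" (rotation vector, rad) and "tvec" (3), from world to camera coordinates, as OpenCV has them. Camera axes: x right, y down, z forward; pixel columns grow to the right and rows downward; lengths in mm; the calibration is good to about 2 mm. A picture is of the moment at which its call begins: read the wrist's pose just before it. camera_params takes no time and is no camera call; for the wrist camera it gives the pose at the moment of the call.
- manip.sign_off(): hands the job in, once; it reports no verdict.
The state is a dict: "clock": time; "joints": joint angles; "qd": joint speeds; "effort": joint torques, N m; "eef_pos": TCP position; "eef_rot": TCP orientation; "wrist_force": force on the tool from outside, world axes, zero at the start; "moment": the same for the moment, N m; "finger_gap": finger opening in mm.
Only numpy, scipy, OpenCV 4.12 (cv2) and the standard library are available. Lean on these libraries where they do the work, as an engineer would, in place of code of your own. Each camera call takes 0.05 s, during which the arm holds its last target. There are 200 camera calls.

## Working session

There is one attempt and no reset: what is moved stays moved. The work goes in short steps, Python scripts to look and compute and a tool call to move; the robot and the scene stay as the last step left them, time stands still between calls to the robot, and variables do not carry over. Pictures are saved under pics/ and viewed, about 8 in all and at most 12, crops included, and the job is handed in when it is done.

Besides the shell and the picture viewer there is one more tool, called after "Emit:" in YAML: its name, and indented under it one key for each argument. play_rows: Moves the arm, as the interface text tells. Its arguments: {"type":"object","properties":{"series":{"type":"array","items":{"type":"array"}},"squeeze":{"type":"number"}},"required":["series"]}

```bash
mkdir -p pics; cat > h.py <<'E'
import numpy as np, cv2
from cell import manip
def grab(n,f):
    p=manip.camera_params(n); im=manip.camera(n); cv2.imwrite('pics/'+f,im[:,:,::-1]); return im,p
def ray(p,uv):
    K=np.array(p['K'],float);d=np.array(p['dist_coeffs'],float)
    R=cv2.Rodrigues(np.array(p['rvec'],float))[0];t=np.array(p['tvec'],float).ravel()
    q=cv2.undistortPoints(np.array(uv,float).reshape(-1,1,2),K,d).reshape(-1,2)
    D=np.c_[q,np.ones(len(q))]@R; return -R.T@t,D
def onz(p,uv,z):
    C,D=ray(p,uv); return C+D*((z-C[2])/D[:,2])[:,None]
def proj(p,X):
    return cv2.projectPoints(np.array(X,float).reshape(-1,1,3),np.array(p['rvec'],float),np.array(p['tvec'],float),np.array(p['K'],float),np.array(p['dist_coeffs'],float))[0].reshape(-1,2)
E
python3 - <<'E'
from h import *
a,p=grab('top','top0.png');b,q=grab('scene','scene0.png')
print(manip.read_state()); 
for x in(p,q): print(ray(x,[[320,240]]))
E
```

```text
{'clock': 0.1, 'joints': array([ 1.04641555e+00,  3.00399262e-01,  1.52151324e+00, -2.05978734e-05,
        1.32071870e+00, -6.66127212e-02]), 'qd': array([ 0.0007933 , -0.00167411, -0.00139804, -0.0024681 ,  0.00172675,
       -0.00118535]), 'effort': array([ 1.63185832e-03, -5.32641685e+01, -3.53282905e+01,  7.10629835e-02,
        2.35595932e-02, -5.94152448e-05]), 'eef_pos': array([242.96478029, 493.15859453, 204.95443926]), 'eef_rot': array([-1.57183390e+00,  4.92218496e-05, -4.57762977e-01]), 'wrist_force': array([ 0.83834118, -0.60729123, -0.02383887]), 'moment': array([-0.02557323,  0.03040875, -0.00816356]), 'finger_gap': 94.51766979194531}
(array([ 474.93373862, -190.65682166,  961.15355825]), array([[ 1.05705049e-01, -7.72593806e-04, -9.94408308e-01]]))
(array([ -77.14475119, -697.21795021,  543.27000836]), array([[ 0.6580831 ,  0.57023955, -0.49171244]]))
```

View pics/top0.png

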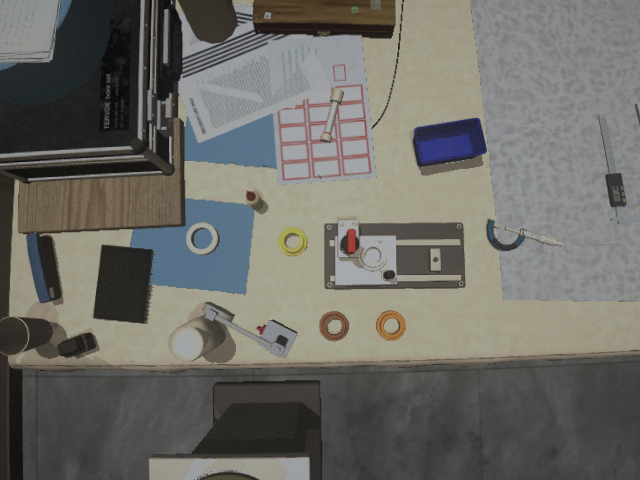

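View pics/scene0.png

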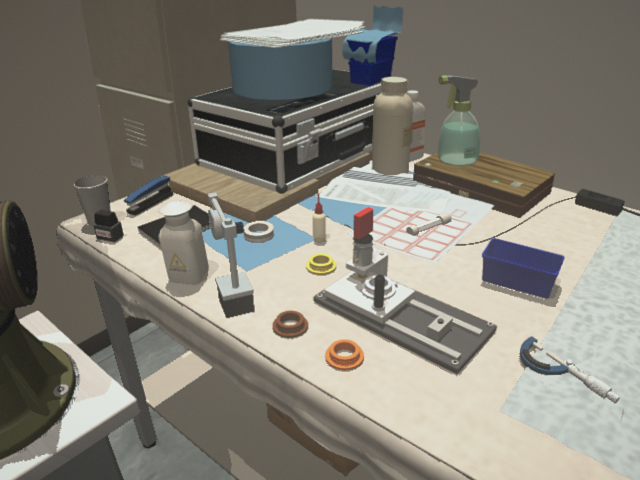

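Top view: the gauge slide's plate runs from px (325,223) to (465,289), with the red knob at (351,240), the black post at (389,274), the stop at (435,259), the ring gauge at (202,237) and the oiler at (255,200). The scene view agrees: knob (363,222), post (379,290). Red look-alikes are the oiler tip (318,207 in scene) and the small red part on the height gauge (262,330 in top). The brown, orange and yellow bushes are decoys.

```bash
python3 - <<'E'
from h import *
a=cv2.imread('pics/top0.png');b=cv2.imread('pics/scene0.png')
p=manip.camera_params('top');q=manip.camera_params('scene')
print('tcp px',proj(p,[[243,493,205],[0,0,0]]),proj(q,[[243,493,205]]))
# plate: dark mask
g=cv2.cvtColor(a,cv2.COLOR_BGR2GRAY); hsv=cv2.cvtColor(a,cv2.COLOR_BGR2HSV)
m=np.zeros_like(g);m[205:305,310:480]=((g<130))[205:305,310:480]*255
m=cv2.morphologyEx(m,cv2.MORPH_CLOSE,np.ones((25,25)));m=cv2.morphologyEx(m,cv2.MORPH_OPEN,np.ones((9,9)))
c=max(cv2.findContours(m,0,1)[0],key=cv2.contourArea)
bx=cv2.boxPoints(cv2.minAreaRect(c));print(bx);P=onz(p,bx,12);print('plate',P, P.mean(0),[np.linalg.norm(P[i]-P[i-1]) for i in range(4)])
def red(im,r):
    h=cv2.cvtColor(im,cv2.COLOR_BGR2HSV);m=(((h[...,0]<8)|(h[...,0]>172))&(h[...,1]>150)&(h[...,2]>80)).astype(np.uint8)
    k=np.zeros_like(m);k[r[1]:r[3],r[0]:r[2]]=m[r[1]:r[3],r[0]:r[2]];return k
k=red(a,(335,220,365,260));c=max(cv2.findContours(k,0,1)[0],key=cv2.contourArea);print('knob top',cv2.minAreaRect(c),cv2.boundingRect(c));print(onz(p,cv2.boxPoints(cv2.minAreaRect(c)),158))
k2=red(b,(340,195,390,255));c=max(cv2.findContours(k2,0,1)[0],key=cv2.contourArea);print('knob scene',cv2.boundingRect(c))
print(onz(p,[[389,274]],90), onz(p,[[435,259],[431,259]],32), onz(p,[[255,200]],90),onz(p,[[202,237]],20))
print(onz(q,[[379,277]],90))
t=cv2.resize(a[210:300,315:475],(800,450),interpolation=cv2.INTER_CUBIC);s=cv2.resize(b[200:370,310:500],None,fx=3,fy=3,interpolation=cv2.INTER_CUBIC)
cv2.imwrite('pics/t.png',t);cv2.imwrite('pics/s.png',s)
E
```

```text
tcp px [[-86.64511195 435.39402168]
 [228.81301831 535.10370387]] [[-10.09380821 146.67825209]]
[[324. 219.]
 [464. 219.]
 [464. 289.]
 [324. 289.]]
plate [[ 617.87615166 -200.33123216   12.        ]
 [ 611.83311314 -482.38567393   12.        ]
 [ 471.65897548 -474.8368202    12.        ]
 [ 478.61360507 -197.11467746   12.        ]] [ 544.99546134 -338.66710094   12.        ] [np.float64(139.2996881051128), np.float64(282.1191706291751), np.float64(140.37725620288603), np.float64(277.8092068988433)]
knob top ((351.0025634765625, 240.5355224609375), (21.302867889404297, 7.480940341949463), 85.91438293457031) (347, 230, 9, 22)
[[ 575.97602381 -236.39742304  158.        ]
 [ 576.60225652 -249.02641018  158.        ]
 [ 540.56739856 -250.49927062  158.        ]
 [ 539.95365188 -237.9309196   158.        ]]
knob scene (355, 208, 17, 9)
[[ 502.65053039 -315.21977084   90.        ]] [[ 531.43904419 -414.59423917   32.        ]
 [ 531.62870343 -406.73150609   32.        ]] [[644.53673397 -72.89265037  90.        ]] [[586.19110094  42.7682336   20.        ]]
[[ 498.34135088 -317.42038266   90.        ]]
```

View pics/t.png

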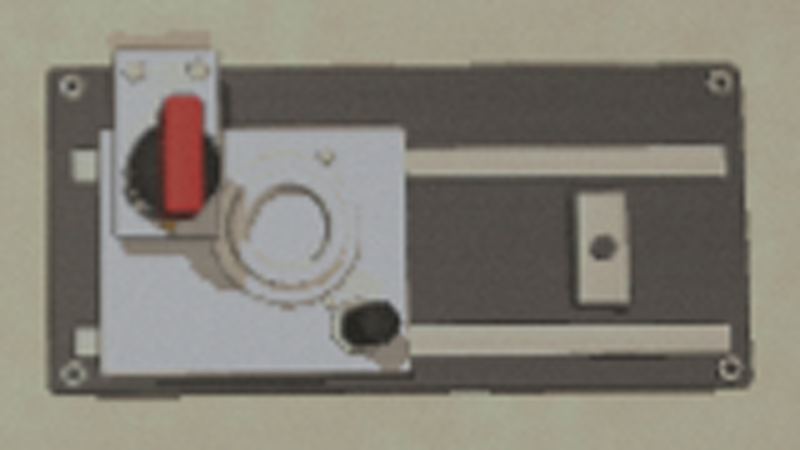

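View pics/s.png

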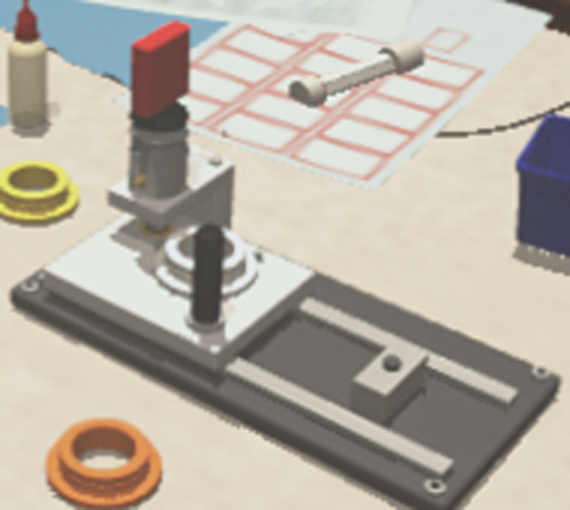

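Close crops confirm the choice: the red wing knob stands on its black collar and sleeve over the bracket (crop px 183,155), the black post is at (372,323), and the silver bush sits in the nest. The bar lies along world x, so the base yaw is about 0. I'll go above the knob now, lifting first.

Emit:
play_rows:
  series:
    - [[0,-0.05,0],0,0]
    - [[0,-0.1,0],0,0]
    - [[0.03,-0.145,-0.025],0,0]
    - [[0.07,-0.145,-0.06],0,0]
    - [[0.11,-0.145,-0.094],0,0]
    - [[0.15,-0.145,-0.129],-0.05,0]
    - [[0.19,-0.145,-0.163],-0.1,0]
    - [[0.23,-0.145,-0.197],-0.15,0]
    - [[0.27,-0.145,-0.232],-0.2,0]
    - [[0.31,-0.145,-0.266],-0.25,0]
    - [[0.35,-0.145,-0.3],-0.3,0]
    - [[0.39,-0.145,-0.335],-0.35,0]
    - [[0.43,-0.145,-0.369],-0.4,0]
    - [[0.47,-0.145,-0.403],-0.45,0]
    - [[0.51,-0.145,-0.438],-0.458,0]
    - [[0.55,-0.145,-0.472],-0.458,0]
    - [[0.585,-0.145,-0.502],-0.458,0]
    - [[0.607,-0.145,-0.521],-0.458,0]
    - [[0.607,-0.145,-0.521],-0.458,0]
    - [[0.607,-0.145,-0.521],-0.458,0]

```text
clock: 2.1
eef_pos: [557.4, -244.4, 348.6]
eef_rot: [-1.571, 0.003, -0.002]
wrist_force: [-1.3, 0.2, 0.8]
finger_gap: 93.9
```

```bash
python3 - <<'E'
from h import *
a,p=grab('wrist','w1.png');s=manip.read_state();print(s['eef_pos'],s['eef_rot'],s['joints'],s['clock'])
print(proj(p,[[557,-243,158],[501,-316,90]]),ray(p,[[320,240]]))
E
```

```text
[ 557.23250261 -242.90123924  349.28253571] [-1.57073849e+00  2.10667871e-03 -1.09741687e-03] [-4.70916154e-01  3.81570089e-01  1.08690030e+00 -9.07101212e-04
  1.67502683e+00 -2.04070852e+00] 2.15
[[321.08222343 222.62975615]
 [262.0004619  167.70730475]] (array([ 483.52045096, -244.12521589,  528.64308233]), array([[ 2.43362441e-01, -2.34145030e-04, -9.69959534e-01]]))
```

View pics/w1.png

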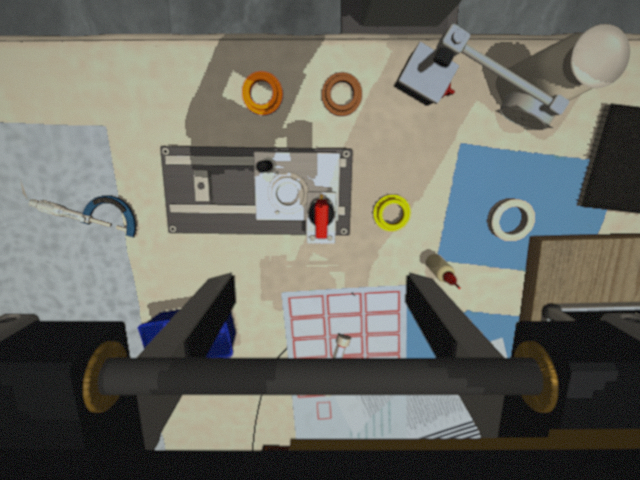

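The wrist view shows the knob's top face at (321,222), the post at (264,166), the stop at (202,186), and plate corners near (162,147), (352,148), (351,235) and (168,234).

```bash
python3 - <<'E'
from h import *
p=manip.camera_params('wrist');a=cv2.imread('pics/w1.png')
h=cv2.cvtColor(a,cv2.COLOR_BGR2HSV)
m=(((h[...,0]<8)|(h[...,0]>172))&(h[...,1]>150)&(h[...,2]>60)).astype(np.uint8);m[:190]=0;m[250:]=0;m[:,:300]=0;m[:,340:]=0
c=max(cv2.findContours(m,0,1)[0],key=cv2.contourArea);r=cv2.minAreaRect(c);print(r);print(onz(p,cv2.boxPoints(r),158))
print('tops',onz(p,[r[0]],158))
C=onz(p,[[162,147],[352,148],[351,235],[168,234]],12);print(C)
for w,l in(([202,186],'stopmid32'),):print(onz(p,[w],32))
t=manip.camera_params('top')
def tri(pa,ua,pb,ub):
    A,d=ray(pa,[ua]);B,e=ray(pb,[ub]);d=d[0];e=e[0]
    s=np.linalg.lstsq(np.c_[d,-e],B-A,rcond=None)[0];return (A+s[0]*d+B+s[1]*e)/2,A+s[0]*d-B-s[1]*e
print('post top',onz(p,[[264,166]],90),tri(p,[264,166],t,[389,274]))
crop=cv2.resize(a[140:250,150:370],(800,400),interpolation=cv2.INTER_CUBIC);cv2.imwrite('pics/w1c.png',crop)
E
```

```text
((321.0, 218.5), (37.0, 14.0), 90.0)
[[ 532.34583194 -249.11565537  158.        ]
 [ 532.35436273 -234.07897959  158.        ]
 [ 573.24280302 -233.86678653  158.        ]
 [ 573.2337229  -249.31652488  158.        ]]
tops [[ 552.51783178 -241.59457954  158.        ]]
[[ 474.82406741 -470.72984374   12.        ]
 [ 476.56925761 -196.46814089   12.        ]
 [ 605.52415391 -195.11468868   12.        ]
 [ 603.76450409 -476.21182427   12.        ]]
[[ 528.90566874 -410.85439596   32.        ]]
post top [[ 499.05772742 -312.12739687   90.        ]] (array([ 509.40045731, -351.52801484, -161.40782189]), array([-2.49856169, -0.71748043,  0.02309508]))
```

View pics/w1c.png

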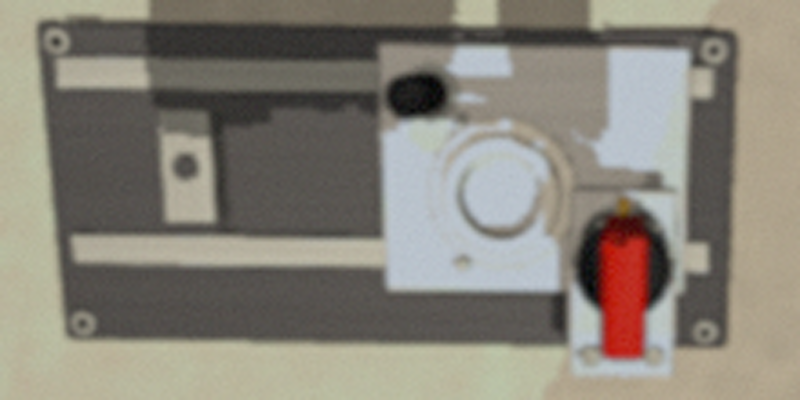

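Emit:
play_rows:
  series:
    - [[-0.002,0.04,0.001],0,0]
    - [[-0.002,0.08,0.001],0,0]
    - [[-0.002,0.12,0.001],0,0]
    - [[-0.002,0.16,0.001],0,0]
    - [[-0.002,0.19,0.001],0,0.3]
    - [[-0.002,0.21,0.001],0,0.5]
    - [[-0.002,0.22,0.001],0,0.6]
    - [[-0.002,0.226,0.001],0,0.7]
    - [[-0.002,0.226,0.001],0,0.7]
    - [[-0.002,0.226,0.001],0,0.7]
  squeeze: 4

```text
clock: 3.15
eef_pos: [555.1, -241.9, 124.5]
eef_rot: [-1.572, 0.001, -0.001]
wrist_force: [-0.2, 0.4, 0.0]
finger_gap: 49.5
```

```bash
python3 - <<'E'
from h import *
a,p=grab('wrist','w2.png');s=manip.read_state();print(s['eef_pos'],s['eef_rot'],s['wrist_force'],s['finger_gap'],s['clock'])
print(proj(p,[[555,-242,158]]))
h=cv2.cvtColor(a,cv2.COLOR_BGR2HSV)
m=(((h[...,0]<8)|(h[...,0]>172))&(h[...,1]>150)&(h[...,2]>60)).astype(np.uint8)
for c in cv2.findContours(m,0,1)[0]:
    if cv2.contourArea(c)>150:
        r=cv2.minAreaRect(c);print(r,cv2.boundingRect(c));print(onz(p,cv2.boxPoints(r),158))
E
```

```text
[ 555.16142038 -241.96803686  124.51131157] [-1.57156480e+00  5.54851018e-04 -9.81110361e-04] [ 0.89918911 -0.18763676  0.82324024] 45.674367424732424 3.2
[[319.2175293  317.56756736]]
((79.13414764404297, 443.207275390625), (14.797825813293457, 21.644580841064453), 83.6598129272461) (68, 435, 23, 16)
[[ 622.82126461 -371.97319982  158.        ]
 [ 621.23789814 -360.50722638  158.        ]
 [ 630.55819121 -361.27579334  158.        ]
 [ 632.19197541 -372.90083179  158.        ]]
```

View pics/w2.png

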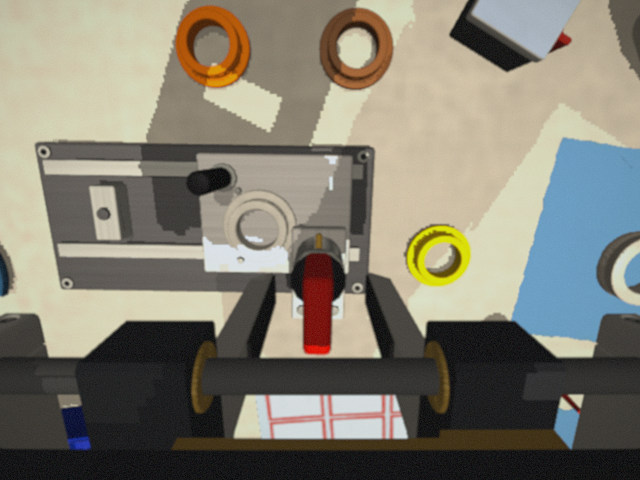

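The knob (317,300) stands midway between the open fingers. I'll close gently.

Emit:
play_rows:
  series:
    - [[0,0,0],0,0.8]
    - [[0,0,0],0,0.88]
    - [[0,0,0],0,0.92]
    - [[0,0,0],0,0.96]
    - [[0,0,0],0,1]
    - [[0,0,0],0,1]
    - [[0,0,0],0,1]
    - [[0,0,0],0,1]
  squeeze: 4

```text
clock: 4.0
eef_pos: [555.2, -242.5, 124.7]
eef_rot: [-1.573, 0.0, -0.001]
wrist_force: [-0.4, -5.2, 0.6]
finger_gap: 14.2
```

Emit:
play_rows:
  series:
    - [[0,0,-0.0005],0,1]
    - [[0,0,-0.0008],0,1]
    - [[0,0,-0.0008],0,1]
    - [[0,0,-0.0008],0,1]
  squeeze: 4

```text
clock: 4.4
eef_pos: [555.3, -243.2, 124.7]
eef_rot: [-1.572, 0.0, -0.001]
wrist_force: [0.2, -0.8, 0.9]
finger_gap: 13.5
```

Emit:
play_rows:
  series:
    - [[0,0,0],0,1]
    - [[0,0,0],0,1]
    - [[0,-0.001,0],0,1]
    - [[0,-0.002,0],0,1]
    - [[0,-0.003,0],0,1]
    - [[0,-0.004,0],0,1]
    - [[0,-0.005,0],0,1]
    - [[0,-0.006,0],0,1]
    - [[0,-0.007,0],0,1]
    - [[0,-0.007,0],0,1]
  squeeze: 22

```text
clock: 5.4
eef_pos: [555.2, -243.1, 131.7]
eef_rot: [-1.572, 0.0, -0.001]
wrist_force: [2.9, -2.0, -7.3]
finger_gap: 13.9
```

Emit:
play_rows:
  series:
    - [[0,-0.001,0],0,1]
    - [[0,-0.002,0],0,1]
    - [[0,-0.003,0],0,1]
    - [[0,-0.003,0],0,1]

```text
clock: 5.8
eef_pos: [555.1, -243.1, 134.7]
eef_rot: [-1.572, 0.0, -0.001]
wrist_force: [2.6, -2.7, -9.1]
finger_gap: 13.8
```

Emit:
play_rows:
  series:
    - [[0,-0.0007,0],0,1]
    - [[0,-0.0014,0],0,1]
    - [[0,-0.0014,0],0,1]

```text
clock: 6.1
eef_pos: [555.1, -243.1, 136.2]
eef_rot: [-1.572, 0.0, -0.001]
wrist_force: [3.7, -2.8, -10.1]
finger_gap: 13.7
```

Emit:
play_rows:
  series:
    - [[0,-0.0007,0],0,1]
    - [[0,-0.0014,0],0,1]
    - [[0,-0.0014,0],0,1]

```text
clock: 6.4
eef_pos: [555.1, -243.1, 137.6]
eef_rot: [-1.572, 0.001, -0.001]
wrist_force: [2.9, -2.1, -9.7]
finger_gap: 13.8
```

Emit:
play_rows:
  series:
    - [[0,-0.0007,0],0,1]
    - [[0,-0.0014,0],0,1]
    - [[0,-0.0014,0],0,1]

```text
clock: 6.7
eef_pos: [555.1, -243.1, 139.1]
eef_rot: [-1.572, 0.001, -0.001]
wrist_force: [2.5, -2.9, -9.5]
finger_gap: 14.1
```

Emit:
play_rows:
  series:
    - [[0,-0.0007,0],0,1]
    - [[0,-0.0014,0],0,1]
    - [[0,-0.0014,0],0,1]

```text
clock: 7.0
eef_pos: [555.1, -243.1, 140.6]
eef_rot: [-1.572, 0.0, -0.001]
wrist_force: [1.8, -2.6, -11.1]
finger_gap: 14.0
```

Emit:
play_rows:
  series:
    - [[0,-0.0007,0],0,1]
    - [[0,-0.0014,0],0,1]
    - [[0,-0.0014,0],0,1]

```text
clock: 7.3
eef_pos: [555.1, -243.1, 142.0]
eef_rot: [-1.572, 0.001, -0.001]
wrist_force: [2.6, -2.5, -11.6]
finger_gap: 13.4
```

Emit:
play_rows:
  series:
    - [[0,-0.0007,0],0,1]
    - [[0,-0.001,0],0,1]
    - [[0,-0.001,0],0,1]

```text
clock: 7.6
eef_pos: [555.1, -243.1, 143.0]
eef_rot: [-1.572, 0.001, -0.001]
wrist_force: [3.8, -2.8, -11.1]
finger_gap: 14.0
```

Emit:
play_rows:
  series:
    - [[0,-0.0007,0],0,1]
    - [[0,-0.0014,0],0,1]
    - [[0,-0.0014,0],0,1]

```text
clock: 7.9
eef_pos: [555.1, -243.0, 144.5]
eef_rot: [-1.572, 0.001, -0.001]
wrist_force: [4.2, -3.7, -11.7]
finger_gap: 13.7
```

```bash
python3 - <<'E'
from h import *
b,q=grab('scene','s2.png');a=cv2.imread('pics/scene0.png')
cv2.imwrite('pics/s2c.png',cv2.resize(np.hstack([a[190:300,310:410],b[190:300,310:410,::-1]]),(800,440),interpolation=cv2.INTER_CUBIC))
for z in(112,118,122,130):print(z,proj(q,[[555,-243,z]]),proj(q,[[555,-243,z+19]]))
E
```

```text
112 [[362.3309474  235.88548395]] [[362.60101612 225.81827287]]
118 [[362.41600969 232.7289609 ]] [[362.68672052 222.59542805]]
122 [[362.47283306 230.61305875]] [[362.74396508 220.43509486]]
130 [[362.58675125 226.35336119]] [[362.85870842 216.08601832]]
```

View pics/s2c.png

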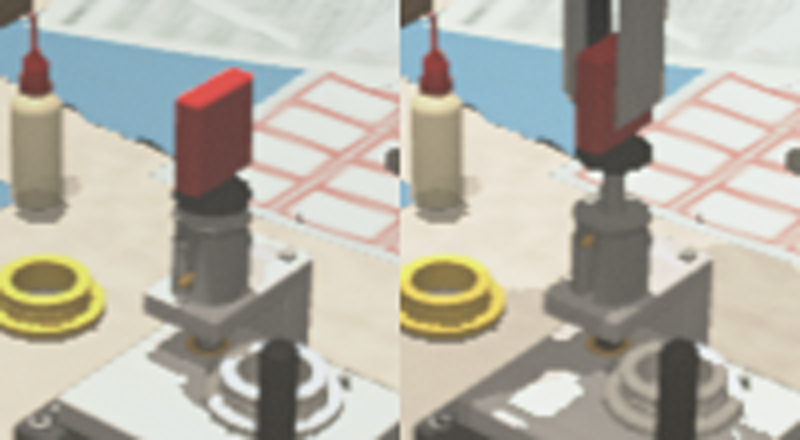

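The side-by-side crop shows the brass pin risen from (185,282) to (585,240), about 20 mm, so the knob follows without slip. I'll continue in small steps.

Emit:
play_rows:
  series:
    - [[0,-0.0005,0],0,1]
    - [[0,-0.001,0],0,1]
    - [[0,-0.001,0],0,1]

```text
clock: 8.25
eef_pos: [555.1, -243.1, 145.4]
eef_rot: [-1.572, 0.001, -0.001]
wrist_force: [4.1, -3.3, -11.7]
finger_gap: 13.9
```

Emit:
play_rows:
  series:
    - [[0,-0.0005,0],0,1]
    - [[0,-0.001,0],0,1]
    - [[0,-0.001,0],0,1]

```text
clock: 8.55
eef_pos: [554.9, -243.0, 145.7]
eef_rot: [-1.572, 0.001, -0.001]
wrist_force: [6.2, -3.6, -18.8]
finger_gap: 13.7
```

Emit:
play_rows:
  series:
    - [[0,0.0007,0],0,1]
    - [[0,0.0012,0],0,1]
    - [[0,0.0012,0],0.06,1]
    - [[0,0.0012,0],0.12,1]
    - [[0,0.0012,0],0.18,1]
    - [[0,0.0012,0],0.24,1]
    - [[0,0.0012,0],0.24,1]

```text
clock: 9.25
eef_pos: [554.9, -242.8, 144.5]
eef_rot: [-1.572, 0.001, -0.242]
wrist_force: [3.7, -2.1, -12.3]
finger_gap: 13.8
```

Emit:
play_rows:
  series:
    - [[0,0,0],0.06,1]
    - [[0,0,0],0.12,1]
    - [[0,0,0],0.18,1]
    - [[0,0,0],0.24,1]
    - [[0,0,0],0.3,1]
    - [[0,0,0],0.36,1]
    - [[0,0,0],0.36,1]

```text
clock: 9.95
eef_pos: [555.2, -242.3, 144.5]
eef_rot: [-1.571, 0.001, -0.602]
wrist_force: [4.4, 0.2, -11.5]
finger_gap: 14.0
```

```bash
python3 - <<'E'
from h import *
s=manip.read_state();print(s['eef_pos'],s['eef_rot'],s['wrist_force'],s['moment'])
E
```

```text
[ 555.15765767 -242.29851638  144.51874316] [-1.57113219e+00  9.92986657e-04 -6.01856356e-01] [  4.37301713   0.18610812 -11.49467214] [ 0.13019363 -1.17394032 -0.01349027]
```

Emit:
play_rows:
  series:
    - [[0,0,0],0.06,1]
    - [[0,0,0],0.12,1]
    - [[0,0,0],0.18,1]
    - [[0,0,0],0.24,1]
    - [[0,0,0],0.3,1]
    - [[0,0,0],0.36,1]
    - [[0,0,0],0.42,1]
    - [[0,0,0],0.47,1]
    - [[0,0,0],0.47,1]

```text
clock: 10.85
eef_pos: [555.6, -241.9, 144.6]
eef_rot: [-1.57, 0.001, -1.071]
wrist_force: [5.8, 1.6, -12.0]
finger_gap: 13.9
```

```bash
python3 - <<'E'
from h import *
s=manip.read_state();print(s['eef_pos'],s['eef_rot'],s['wrist_force'],s['moment'])
E
```

```text
[ 555.59913157 -241.90202839  144.6288436 ] [-1.57037474e+00  7.10991219e-04 -1.07115199e+00] [  5.75450333   1.58056903 -12.04127908] [ 0.23457241 -1.51856218  0.03652769]
```

Emit:
play_rows:
  series:
    - [[0,0,0.0005],0,1]
    - [[0,0.0008,0.0008],0,1]
    - [[0,0.0015,0.0008],0,1]
    - [[0,0.002,0.0008],0,1]
    - [[0,0.0025,0.0008],0,1]
    - [[0,0.003,0.0008],0,1]
    - [[0,0.0033,0.0008],0,1]
    - [[0,0.0033,0.0008],0,1]

```text
clock: 11.65
eef_pos: [556.0, -241.7, 141.2]
eef_rot: [-1.571, 0.001, -1.071]
wrist_force: [-2.5, -4.4, -11.1]
finger_gap: 13.8
```

```bash
python3 - <<'E'
from h import *
s=manip.read_state();print(s['eef_pos'],s['eef_rot'],s['wrist_force'],s['moment'])
E
```

```text
[ 556.04354349 -241.65525845  141.2483388 ] [-1.57099747e+00  8.93763523e-04 -1.07115372e+00] [ -2.49714095  -4.43350879 -11.10179351] [-1.07113907  0.69077529 -0.05773808]
```

Still on the spring at 141.2. I'll go lower to look for the force to drop as the pin seats.

Emit:
play_rows:
  series:
    - [[0,0.0004,-0.0003],0,1]
    - [[0,0.0008,-0.0003],0,1]
    - [[0,0.0008,-0.0003],0,1]

```text
clock: 11.95
eef_pos: [555.9, -241.7, 140.6]
eef_rot: [-1.571, 0.001, -1.071]
wrist_force: [0.1, -3.1, -10.4]
finger_gap: 13.8
```

Emit:
play_rows:
  series:
    - [[0,0.0003,0],0,1]
    - [[0,0.0006,0],0,1]
    - [[0,0.0006,0],0,1]

```text
clock: 12.25
eef_pos: [556.0, -241.8, 140.4]
eef_rot: [-1.57, 0.0, -1.071]
wrist_force: [-2.4, -3.4, -4.0]
finger_gap: 13.6
```

```bash
python3 - <<'E'
from h import *
s=manip.read_state();print(s['eef_pos'],s['eef_rot'],s['wrist_force'],s['moment'])
E
```

```text
[ 555.96932137 -241.7532083   140.37601391] [-1.57048084e+00  4.24416575e-04 -1.07104809e+00] [-2.40286514 -3.42012925 -4.02387826] [-0.55399893  0.60468323  0.02600836]
```

The force fell as the pin seated at 140.4, which is stop −5 mm, as a notch should give. I'll release and rise straight.

Emit:
play_rows:
  series:
    - [[0,0,0],0,1]
    - [[0,0,0],0,1]
    - [[0,0,0],0,0.7]
    - [[0,0,0],0,0.5]
    - [[0,0,0],0,0.4]
    - [[0,0,0],0,0.4]
    - [[0,0,0],0,0.4]
    - [[0,-0.01,0],0,0.4]
    - [[0,-0.03,0],0,0.4]
    - [[0,-0.06,0],0,0.4]
    - [[0,-0.09,0],0,0.4]
    - [[0,-0.12,0],0,0.4]
    - [[0,-0.12,0],0,0.4]
  squeeze: 5

```text
clock: 13.55
eef_pos: [557.0, -242.3, 265.7]
eef_rot: [-1.566, -0.006, -1.071]
wrist_force: [0.2, 0.0, -0.6]
finger_gap: 56.4
```

```bash
python3 - <<'E'
from h import *
b,q=grab('scene','s3.png');a,p=grab('top','t3.png')
w,pw=grab('wrist','w3.png')
cv2.imwrite('pics/c3.png',cv2.resize(np.hstack([b[190:300,310:420,::-1],w[60:170+0,0:1,::-1].repeat(2,1),a[205:315,330:440,::-1]]),(800,396),interpolation=cv2.INTER_CUBIC))
cv2.imwrite('pics/w3.png',w[:,:,::-1])
s=manip.read_state();print(s['eef_pos'],s['wrist_force'],s['finger_gap'],s['clock'])
E
```

```text
[ 555.75759598 -241.6940274   259.92424445] [ 0.44608842 -1.31962619 -0.43520605] 56.30399623793364 13.7
```

View pics/c3.png

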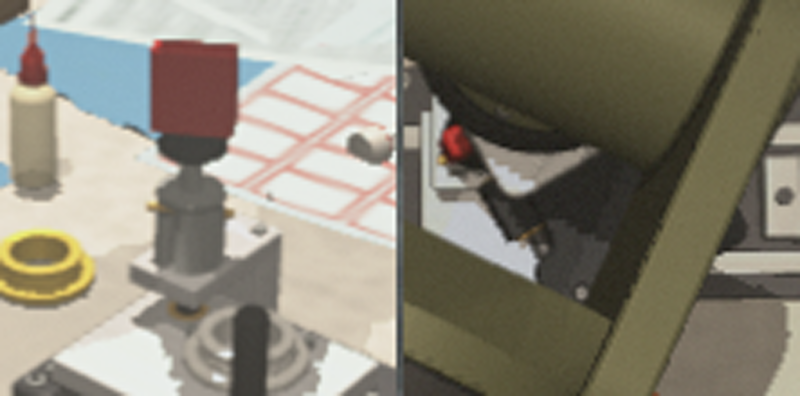

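View pics/w3.png

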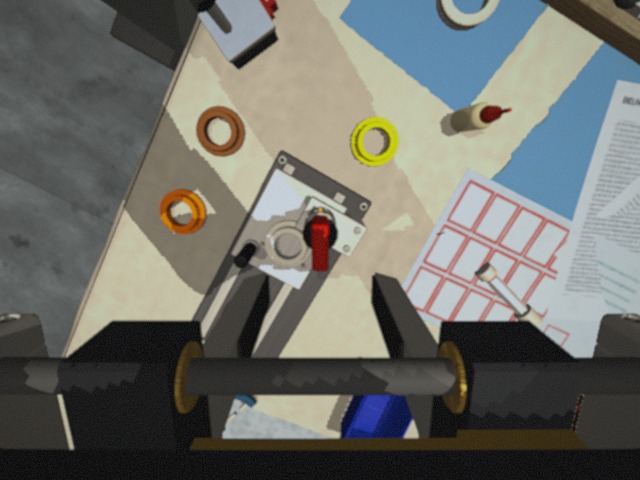

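The plunger is parked: the scene crop shows the pin's two ends at (153,207) and (230,212), high in the sleeve, with the knob free. In the wrist view the knob at (320,245) is aligned with the tool yaw of −1.07. The post is at about (246,252). I'll move above the post, with jaws along x.

Emit:
play_rows:
  series:
    - [[0.01,0,-0.022],0.1,0.4]
    - [[0.02,0,-0.045],0.2,0.4]
    - [[0.03,0.01,-0.066],0.3,0.4]
    - [[0.038,0.02,-0.084],0.4,0.4]
    - [[0.038,0.03,-0.084],0.5,0.4]
    - [[0.038,0.03,-0.084],0.5,0.4]
    - [[0.038,0.03,-0.084],0.5,0.4]

```text
clock: 14.4
eef_pos: [500.2, -315.0, 229.5]
eef_rot: [-1.572, 0.002, -1.568]
wrist_force: [-0.5, 0.2, 0.6]
finger_gap: 56.2
```

```bash
python3 - <<'E'
from h import *
w,p=grab('wrist','w4.png');s=manip.read_state();print(s['eef_pos'],s['eef_rot'],s['clock'])
e=proj(p,[[500,-315,90]])[0];print(e)
x,y=map(int,e);x0,y0=x-30,y-30
h=cv2.cvtColor(w,cv2.COLOR_RGB2HSV);m=((w.max(2)<45)).astype(np.uint8)[y0:y0+60,x0:x0+60]
for c in cv2.findContours(m,0,1)[0]:
    if cv2.contourArea(c)>30:
        b=cv2.boundingRect(c);print(b[0]+x0,b[1]+y0,b[2:],cv2.contourArea(c))
cv2.imwrite('pics/w4c.png',cv2.resize(w[y-75:y+75,x-100:x+100,::-1],(800,600),interpolation=cv2.INTER_CUBIC))
E
```

```text
[ 500.40600317 -314.99446241  229.94173315] [-1.57149815e+00  1.08241921e-03 -1.56783151e+00] 14.45
[321.2238609  232.47817824]
314 219 (13, 22) 146.5
```

View pics/w4c.png

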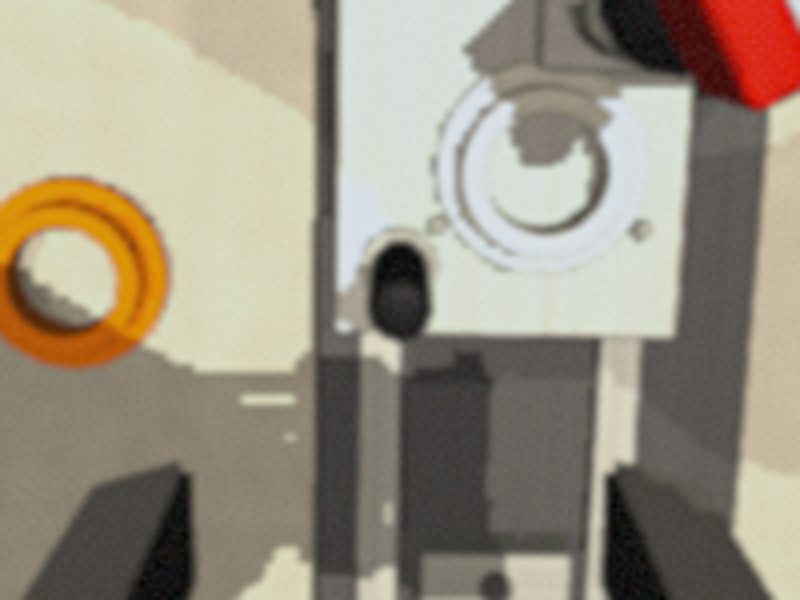

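The post's top is at crop (400,307), i.e. px (321,234), within 1 mm of the expected point. The bush is seated in its nest. The carriage front edge is at crop row 338 and the stop's near edge at row 553. Descend and grip.

```bash
python3 - <<'E'
from h import *
p=manip.camera_params('wrist')
print(onz(p,[[350,232-75+338/4],[346,232-75+553/4],[306,232-75+338/4],[379,157+338/4]],32))
E
```

```text
[[ 533.05551114 -338.7629453    32.        ]
 [ 530.00773838 -403.93480779   32.        ]
 [ 483.4756611  -338.93634419   32.        ]
 [ 565.74460463 -338.64848479   32.        ]]
```

Emit:
play_rows:
  series:
    - [[0,0.03,0],0,0.4]
    - [[0,0.07,0],0,0.4]
    - [[0,0.11,0],0,0.4]
    - [[0,0.145,0],0,0.4]
    - [[0,0.165,0],0,0.4]
    - [[0,0.173,0],0,0.5]
    - [[0,0.173,0],0,0.6]
    - [[0,0.173,0],0,0.7]
    - [[0,0.173,0],0,0.8]
    - [[0,0.173,0],0,0.9]
    - [[0,0.173,0],0,1]
    - [[0,0.173,0],0,1]
    - [[0,0.173,0],0,1]
  squeeze: 6

```text
clock: 15.75
eef_pos: [500.4, -315.0, 57.7]
eef_rot: [-1.571, 0.0, -1.568]
wrist_force: [-3.1, 2.1, 5.7]
finger_gap: 15.9
```

Emit:
play_rows:
  series:
    - [[0.001,0,0],0,1]
    - [[0.003,0,0],0,1]
    - [[0.006,0,0],0,1]
    - [[0.009,0,0],0,1]
    - [[0.012,0,0],0,1]
    - [[0.015,0,0],0,1]
    - [[0.018,0,0],0,1]
    - [[0.021,0,0],0,1]
    - [[0.024,0,0],0,1]
    - [[0.027,0,0],0,1]
    - [[0.029,0,0],0,1]
    - [[0.03,0,0],0,1]
    - [[0.03,0,0],0,1]
  squeeze: 8

```text
clock: 17.05
eef_pos: [500.0, -345.6, 57.7]
eef_rot: [-1.572, 0.0, -1.568]
wrist_force: [-6.7, 0.7, 4.7]
finger_gap: 15.7
```

Emit:
play_rows:
  series:
    - [[0.001,0,0],0,1]
    - [[0.003,0,0],0,1]
    - [[0.006,0,0],0,1]
    - [[0.009,0,0],0,1]
    - [[0.012,0,0],0,1]
    - [[0.015,0,0],0,1]
    - [[0.018,0,0],0,1]
    - [[0.021,0,0],0,1]
    - [[0.024,0,0],0,1]
    - [[0.025,0,0],0,1]
    - [[0.025,0,0],0,1]

```text
clock: 18.15
eef_pos: [499.5, -371.2, 57.8]
eef_rot: [-1.573, 0.0, -1.569]
wrist_force: [-6.7, 0.7, 4.7]
finger_gap: 15.9
```

Emit:
play_rows:
  series:
    - [[0.0005,0,-0.0005],0,1]
    - [[0.001,0,-0.001],0,1]
    - [[0.002,0,-0.001],0,1]
    - [[0.003,0,-0.001],0,1]
    - [[0.004,0,-0.001],0,1]
    - [[0.005,0,-0.001],0,1]
    - [[0.005,0,-0.001],0,1]

```text
clock: 18.85
eef_pos: [499.3, -376.4, 57.8]
eef_rot: [-1.571, -0.0, -1.568]
wrist_force: [5.4, 1.2, -0.9]
finger_gap: 16.2
```

Emit:
play_rows:
  series:
    - [[0.0005,0,0],0,1]
    - [[0.001,0,0],0,1]
    - [[0.0015,0,0],0,1]
    - [[0.002,0,0],0,1]
    - [[0.002,0,0],0,1]

```text
clock: 19.35
eef_pos: [499.4, -378.5, 57.8]
eef_rot: [-1.571, -0.001, -1.568]
wrist_force: [2.5, 2.0, 1.5]
finger_gap: 15.7
```

Emit:
play_rows:
  series:
    - [[0.0005,0,0],0,1]
    - [[0.001,0,0],0,1]
    - [[0.0015,0,0],0,1]
    - [[0.0015,0,0],0,1]

```text
clock: 19.75
eef_pos: [499.3, -380.1, 57.8]
eef_rot: [-1.571, -0.001, -1.568]
wrist_force: [-0.3, 2.4, 1.3]
finger_gap: 15.5
```

Emit:
play_rows:
  series:
    - [[0.0005,0,0],0,1]
    - [[0.001,0,0],0,1]
    - [[0.0015,0,0],0,1]
    - [[0.0015,0,0],0,1]

```text
clock: 20.15
eef_pos: [499.3, -381.1, 57.7]
eef_rot: [-1.571, 0.001, -1.568]
wrist_force: [-0.4, 7.4, 3.3]
finger_gap: 15.8
```

```bash
python3 - <<'E'
from h import *
w,p=grab('wrist','w5.png');s=manip.read_state();print(s['eef_pos'],s['wrist_force'],s['clock'],s['finger_gap'])
e=proj(p,[[530,-404,32]])[0];print(e);x,y=map(int,e)
cv2.imwrite('pics/w5c.png',cv2.resize(w[max(0,y-100):y+50,max(0,x-100):x+100,::-1],(800,600),interpolation=cv2.INTER_CUBIC))
E
```

```text
[ 499.27555197 -381.10979483   57.78093966] [-0.47838252  6.95930797  2.85973303] 20.2 15.923203049350413
[369.36884659 306.4753704 ]
```

View pics/w5c.png

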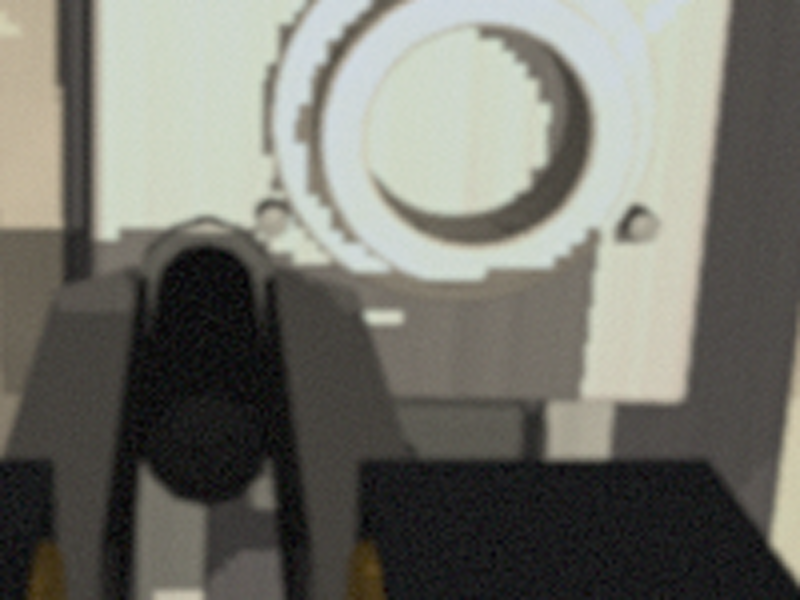

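The carriage's front edge meets the stop block at crop (460,403). The force rose from 2.4 to 7.4 N at 66 mm of travel, against a measured gap of 65 mm. One small confirming nudge, then release.

Emit:
play_rows:
  series:
    - [[0.0006,0,0],0,1]
    - [[0.0009,0,0],0,1]
    - [[0.0009,0,0],0,1]

```text
clock: 20.5
eef_pos: [499.3, -381.1, 57.7]
eef_rot: [-1.572, 0.002, -1.568]
wrist_force: [-1.3, 9.3, 3.8]
finger_gap: 15.6
```

Emit:
play_rows:
  series:
    - [[0,0,0],0,1]
    - [[0,0,0],0,0.9]
    - [[0,0,0],0,0.7]
    - [[0,0,0],0,0.5]
    - [[0,0,0],0,0.4]
    - [[0,0,0],0,0.4]
    - [[0,-0.01,0],0,0.4]
    - [[0,-0.03,0],0,0.4]
    - [[0,-0.06,0],0,0.4]
    - [[0,-0.1,0],0,0.4]
    - [[0,-0.14,0],0,0.4]
    - [[0,-0.17,0],0,0.4]
    - [[0,-0.17,0],0,0.4]
    - [[0,-0.17,0],0,0.4]

```text
clock: 21.9
eef_pos: [499.5, -381.5, 228.3]
eef_rot: [-1.571, 0.001, -1.568]
wrist_force: [0.8, -0.4, -0.1]
finger_gap: 56.4
```

```bash
python3 - <<'E'
from h import *
w,p=grab('wrist','w6.png');s=manip.read_state();print(s['eef_pos'],s['wrist_force'],s['clock'],s['finger_gap'])
# post top (dark blob) and gap between carriage and stop along a column at x=530
e=proj(p,[[499,-381,90]])[0];x,y=map(int,e);print(e)
m=((w.max(2)<45)).astype(np.uint8)[y-30:y+30,x-30:x+30]
for c in cv2.findContours(m,0,1)[0]:
    if cv2.contourArea(c)>30: b=cv2.boundingRect(c);print('post',b[0]+x-30,b[1]+y-30,b[2:])
for X in(520,530,540):
    print(X,[(Y,int(w[int(round(v)),int(round(u))].mean())) for Y in range(-425,-390,2) for u,v in proj(p,[[X,Y,32]])])
q=manip.camera_params('scene');b=manip.camera('scene')
h=cv2.cvtColor(b,cv2.COLOR_RGB2HSV);m=(((h[...,0]<8)|(h[...,0]>172))&(h[...,1]>150)&(h[...,2]>60)).astype(np.uint8);m[:,:340]=0;m[:,390:]=0;m[255:]=0;m[:180]=0
c=max(cv2.findContours(m,0,1)[0],key=cv2.contourArea);print('knob',cv2.boundingRect(c))
b3=cv2.cvtColor(cv2.imread('pics/s3.png'),cv2.COLOR_BGR2HSV);m=(((b3[...,0]<8)|(b3[...,0]>172))&(b3[...,1]>150)&(b3[...,2]>60)).astype(np.uint8);m[:,:340]=0;m[:,390:]=0;m[255:]=0;m[:180]=0
c=max(cv2.findContours(m,0,1)[0],key=cv2.contourArea);print('knob before',cv2.boundingRect(c))
E
```

```text
[ 499.21723974 -381.27403031  227.13969373] [ 0.31637535 -0.2190825  -0.93782717] 21.95 56.59976830988661
[320.75868669 232.21264911]
post 314 218 (13, 23)
520 [(-425, 58), (-423, 79), (-421, 96), (-419, 95), (-417, 93), (-415, 95), (-413, 93), (-411, 98), (-409, 131), (-407, 180), (-405, 177), (-403, 154), (-401, 212), (-399, 213), (-397, 213), (-395, 213), (-393, 213), (-391, 214)]
530 [(-425, 95), (-423, 142), (-421, 152), (-419, 138), (-417, 92), (-415, 81), (-413, 83), (-411, 92), (-409, 159), (-407, 181), (-405, 176), (-403, 164), (-401, 212), (-399, 214), (-397, 214), (-395, 214), (-393, 215), (-391, 214)]
540 [(-425, 99), (-423, 174), (-421, 183), (-419, 172), (-417, 174), (-415, 176), (-413, 173), (-411, 176), (-409, 176), (-407, 182), (-405, 174), (-403, 177), (-401, 213), (-399, 212), (-397, 210), (-395, 209), (-393, 208), (-391, 211)]
knob (353, 202, 22, 4)
knob before (353, 202, 2, 2)
```

```bash
python3 -c "
from cell import manip
print(manip.sign_off())"
```

```text
the job is handed in; nothing more can be done
None
```

The job is handed in at about 22 s of the 67 s allowed. The sign-off gives no verdict, so the checks below are my own.

**Plunger:** I lifted the knob about 21 mm until it met its top stop, where the wrist force rose from about 12 to 19 N. I eased back 1.2 mm and twisted the tool 1.07 rad clockwise. The spring load then left the tool about 5 mm below the stop, where the notch floor should be. After release, a picture showed the pin's two ends high in the sleeve. At the end the knob's top sat at the same image height (row 202). The earlier knob mask caught only a few pixels, so that comparison is weak.

**Carriage:** I slid it about 66 mm by the post with a light 8 N grip. The measured gap to the stop had been about 65 mm. At the stop the force rose from 2.4 to 7–9 N and a further nudge moved nothing. After release, the last wrist picture showed no dark gap between carriage and stop, and the post was where I had left it.

**Other parts:** The bush was seen in its nest at the stop, just before release. I did not measure its offset or tilt. I never went near the ring gauge or the oil bottle, but I did not re-measure either of them at the end. The last pose held the gripper clear of everything.

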